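# Slide the label roll into its bay and bar it in

### The arm

A 6-joint arm with a two-finger parallel gripper is mounted at the origin on a cart in front of the work surface, level with it; the furniture and walls round the work are solid. World frame = base frame: x ahead of the robot, y to its left, z up, the work surface at z = 0. Lengths are in m, angles in degrees, forces in N, time in s.
With the tool pointing down it reaches from about 0.4 to 0.825 m from the base axis. Payload 7 kg.
Tool frame: the origin (TCP) lies midway between the tips of the shut fingers; the grasp point (between the pads) lies 19 mm behind it; z points along the fingers, y is the direction in which the jaws open and shut (so a half turn about z gives the same grasp; the last joint's range is limited). The gripper opens to 88 mm and grips with 3 to 60 N. Pads are 19 mm wide; open, the fingers measure 130 mm over their backs; the gripper's body (78 mm by 193 mm) begins 47 mm behind the grasp point.
Start: joints at [-53.279, 20.546, 0.682, 0, -70.136, -16.507], TCP at [0.233, -0.633, 0.227] pointing down, gripper open.
Joint ranges: [-176.03, 176.03], [-82.01, 121.73], [-58.28, 71.71], [-173.87, 95.51], [-174.79, -0.11], [-173.66, 173.66]. Speed limits (degrees/s): [136.94, 136.94, 172.46, 180, 180, 180].

### API

Orientations are given as [roll, pitch, yaw] about the fixed x, y, z axes, in that order (R = Rz(yaw) Ry(pitch) Rx(roll)).
In Python, from plant import sensors, viewer, r gives the robot as it stands. The module is installed in compiled form; this text tells all that it offers.
- The arm moves only by the shell command python3 -m handwheel 'ROWS' [OPENING] [FORCE]. ROWS is JSON, one flat list of numbers, 6 for each row, row after row: the shift along the world's x, y, z in cm, then the turn, a rotation vector about the world's x, y, z in rad. In form: [tx, ty, tz, wx, wy, wz, tx, ty, tz, wx, wy, wz, ...]. A call has 1 to 8 rows; each row is the pose to reach, as a shift and turn from the pose measured when the call began; what a row does not reach only later rows make up. A row lasts 1/10 s, in which the tool goes at most 50 mm and 8.59 degrees, less where a joint would pass 70% of its speed; a pose out of reach is approached as far as the arm can. A call with a gripper value outside its range is refused whole. OPENING is the closure in counts, from 0 (fully open) to 255 (shut), set as the call begins (- or left out, the last holds). The fingers move at their own pace and stop on an object; FORCE is the grip in N (left out, the last holds). Time passes only in rows, so rows that repeat a pose let the fingers close. It gives the time, the measured TCP pose, the force and the opening at its end, in the units of the state.
- sensors.get_state(): the state, without advancing time (a new reading comes with each control period).
- viewer.capture(name): name is "side" or "top"; returns a dict with "img" (480x640x3 uint8, red, green, blue), "camera_matrix" (3x3 intrinsics, pixels), "k1" (the pictures are not rectified: a ray, as slopes to the right and down, at radius r is drawn at 1 + k1 r^2 times it, then the intrinsics apply), "camera_from_world" (4x4, takes a point from world to camera coordinates). Camera axes: x right, y down, z forward; pixel columns grow to the right and rows downward; lengths in m; the calibration is good to about 2 mm. A picture is of the moment at which its call begins. There is no depth.
- r.close_job(): hands the job in, once; it reports no verdict.
The state is a dict: "time_s": time; "joints": joint angles; "qd": joint speeds; "joint_torque": joint torques, N m; "tcp_pos": TCP position; "eef_rot": TCP orientation; "contact_force": force on the tool from outside, world axes, zero at the start; "moment": the same for the moment, N m; "gripper_width": finger opening in m.
Only numpy, scipy, OpenCV 4.12 (cv2) and the standard library are available. Lean on these libraries where they do the work, as an engineer would, in place of code of your own. Each camera call takes 0.05 s, during which the arm holds its last target.

### The job

Push the white roll of labels across the table, through the narrow gap between the two aluminium ticket blocks, until it lies wholly behind them in its steel-fenced bay. Then push the tab of the red keeper bar so that the bar slides all the way across the gap. Only push with the fingertips: do not pick the roll up or tip it, and leave the other things on the table where they are.

Things in the scene. Friction and masses are not known exactly. Their poses are not given: they have to be found in the camera images.
- roll: White roll of labels lying flat, a disc 62 mm in diameter and 28 mm high, about 0.08 kg, free to slide on the table. Origin: centre of its underside; z up; its yaw means nothing.
- label_bay: Label bay fixed to the table, its place and yaw (within 0.2 rad) vary. Origin: on the table, mid-gap between its two ticket blocks; x points through the gap into the bay, away from the robot, y left along the blocks, z up. Blocks: 32 mm deep (x -16 to 16), 92 mm long (y 34 to 126 and -34 to -126 mm), 30 mm high; so the gap is 68 mm wide, 32 mm deep.
- bay_pocket (a point): Middle of the bay's floor behind the blocks, on a flush blue pad, 55 mm along the bay's x from its origin, same axes. The bay is open above, fenced by a steel strip 20 mm high: side walls' inner faces at bay y +-45 mm, back wall's at bay x 94 mm, corners cut off. The roll is wholly behind the blocks with its centre at bay x 47 mm, and touches the back wall at 63 mm.
- keeper_bar (a joint): Slide of the red keeper bar, m: 0 to 0.012 at the start (drawn out to the left, gap open), grows as the bar slides right (bay -y), end stop at 0.092 (across the gap, both ends in the blocks' slots). Stays where left; moves at 1.5 to 2.5 N. Bar 88 mm long, 12 mm wide, in the slot of the left block, 14 to 26 mm above the table.
- bar_tab (a point): The upright red tab near the left (+y) end of the bar, moving with it; this point is on the tab at 42 mm height. The tab is 20 mm wide (bay x), 10 mm thick (bay y), its top at 53 mm height; above the 30 mm high block it stands free on all sides. At joint value q it lies at x 0, y = 131 mm - q in the bay's frame.
- cup_blue_lid: Bystander: lidded tub with a blue lid, 78 mm wide, 59 mm tall. Origin: centre of its underside.
- cup_clear_lid: Bystander: lidded tub with a clear lid, 78 mm wide, 59 mm tall. Origin: centre of its underside.
- salt: Bystander: glass salt shaker, 44 mm wide, 90 mm tall. Origin: centre of its underside.
- squeeze: Bystander: squeeze bottle, 50 mm wide, 196 mm tall. Origin: centre of its underside.
- sauce_cup: Bystander: empty clear sauce cup, 65 mm wide, 33 mm tall. Origin: centre of its underside.
- tube: Bystander: card tube standing upright, 57 mm wide, 198 mm tall. Origin: centre of its underside.

How it is judged:
By the outcome, as a careful person would: the job done as asked, in the order asked, and still so for the second after the job is handed in, with the robot touching nothing.
It also fails if it takes over 61 s, if anything falls off the work surface, if the arm or the gripper's body presses on something with over 40 N, if the wrist force passes 120 N, or if a joint passes its speed limit or range.

## Working session

There is one attempt and no reset: what is moved stays moved. The work goes in short steps, Python scripts to look and compute and a shell command to move; the robot and the scene stay as the last step left them, time stands still between calls to the robot, and variables do not carry over. Pictures are saved under pics/ and viewed, and the job is handed in when it is done.

```bash
mkdir -p pics; cat > h.py <<'E'
import numpy as np, cv2
from plant import sensors, viewer, r
def cap(n,f):
    c=viewer.capture(n); cv2.imwrite(f,cv2.cvtColor(c["img"],cv2.COLOR_RGB2BGR)); return c
def ray(c,uv):
    K=np.array(c["camera_matrix"]);T=np.array(c["camera_from_world"]);k=c["k1"]
    d=np.array([(uv[0]-K[0,2])/K[0,0],(uv[1]-K[1,2])/K[1,1]]);s=d.copy()
    for _ in range(30): s=d/(1+k*(s@s))
    R=T[:3,:3]; o=-R.T@T[:3,3]; return o,R.T@np.array([s[0],s[1],1.])
def onz(c,uv,z):
    o,d=ray(c,uv); return o+d*(z-o[2])/d[2]
def proj(c,p):
    K=np.array(c["camera_matrix"]);T=np.array(c["camera_from_world"])
    q=T[:3,:3]@np.asarray(p,float)+T[:3,3]; s=q[:2]/q[2]; s=s*(1+c["k1"]*(s@s)); return K[:2,:2]@s+K[:2,2]
E
python3 - <<'E'
from h import *
for n in("side","top"):
    c=cap(n,f"pics/{n}0.png"); print(c["k1"],c["camera_matrix"],c["camera_from_world"])
print(sensors.get_state())
E
```

```text
-0.032367528898078105 [[555.02152293   0.         327.34403927]
 [  0.         555.02152293 242.32245275]
 [  0.           0.           1.        ]] [[-0.99097529 -0.13174565 -0.02471969  0.52716258]
 [-0.05070974  0.53916914 -0.84066947  0.09379222]
 [ 0.12408264 -0.83182914 -0.54098408  1.39401886]
 [ 0.          0.          0.          1.        ]]
-0.12094767483244605 [[464.25550599   0.         319.08078971]
 [  0.         464.25550599 244.65279974]
 [  0.           0.           1.        ]] [[ 0.00823818 -0.99989514 -0.01190967 -0.03478979]
 [-0.99181594 -0.00665295 -0.12750249  0.56359653]
 [ 0.12740988  0.01286259 -0.99176674  1.47876123]
 [ 0.          0.          0.          1.        ]]
{'time_s': 0.1, 'joints': array([-5.32800741e+01,  2.05875530e+01,  6.40112186e-01, -1.69031553e-02,
       -7.01368948e+01, -1.65079436e+01]), 'qd': array([ 0.01140576, -0.13910936,  0.03107749,  0.07862139,  0.02276886,
       -0.00564877]), 'joint_torque': array([-2.41946298e-03, -5.84163380e+01,  2.93753332e+01,  7.01557606e+00,
        1.01851291e-02, -3.82540532e-05]), 'tcp_pos': array([ 0.23304172, -0.6330345 ,  0.22572478]), 'eef_rot': array([ 1.79914625e+02, -8.72990511e-03, -1.59793766e+02]), 'contact_force': array([-0.51022553, -0.01992249, -0.05712364]), 'moment': array([-0.01360081,  0.00092285, -0.03221097]), 'gripper_width': 0.08743313152452648}
```

View pics/side0.png

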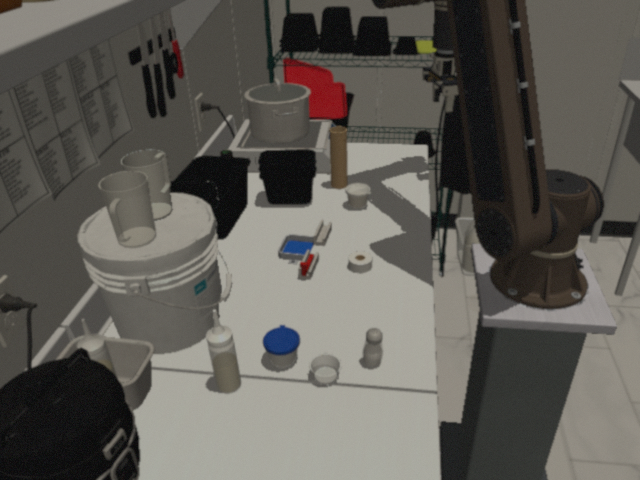

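View pics/top0.png

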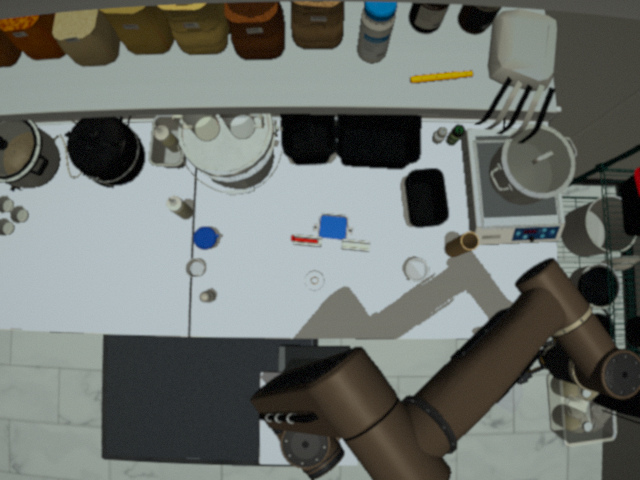

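The top view shows the roll at about (315,280), the blue pad at (333,227) and the red bar at (305,239). The side view shows the roll at (360,261), the pad at (298,248) and the tab at (307,264). I'll zoom in next.

```bash
python3 - <<'E'
from h import *
ct=viewer.capture("top"); cs=viewer.capture("side")
a=cv2.resize(ct["img"][200:300,270:390],None,fx=6,fy=6,interpolation=cv2.INTER_CUBIC)
cv2.imwrite("pics/zt0.png",a[:,:,::-1])
a=cv2.resize(cs["img"][210:285,260:380],None,fx=6,fy=6,interpolation=cv2.INTER_CUBIC)
cv2.imwrite("pics/zs0.png",a[:,:,::-1])
for c,n in((ct,"top"),(cs,"side")):
    hsv=cv2.cvtColor(c["img"],cv2.COLOR_RGB2HSV)
    for col,m in(("blue",cv2.inRange(hsv,(100,140,50),(130,255,255))),("red",cv2.inRange(hsv,(0,140,60),(8,255,255))|cv2.inRange(hsv,(172,140,60),(180,255,255)))):
        for q in cv2.findContours(m,0,1)[0]:
            if cv2.contourArea(q)>15:
                re=cv2.minAreaRect(q); print(n,col,re,cv2.boundingRect(q), onz(c,re[0],0.0 if col=="blue" else .026)[:2])
                if n=="top":print([onz(c,p,0.0 if col=="blue" else .026)[:2].round(4).tolist() for p in cv2.boxPoints(re)])
E
```

```text
top blue ((519.0, 233.5), (9.0, 10.0), 90.0) (514, 229, 11, 10) [ 0.61141345 -0.71232249]
[[0.6268, -0.6953], [0.6272, -0.731], [0.596, -0.7294], [0.5957, -0.6938]]
top blue ((542.0055541992188, 232.6397705078125), (9.592329978942871, 30.335742950439453), 87.70938873291016) (527, 228, 31, 11) [ 0.6151757  -0.79533735]
[[0.6292, -0.7407], [0.6346, -0.8513], [0.6011, -0.8506], [0.596, -0.7403]]
top blue ((204.75001525878906, 237.75001525878906), (20.50609588623047, 21.21320343017578), 45.0) (194, 228, 24, 21) [0.58939269 0.35678632]
[[0.5883, 0.4077], [0.64, 0.358], [0.5905, 0.3062], [0.5392, 0.3556]]
top blue ((332.6683044433594, 226.8168182373047), (24.975435256958008, 21.194292068481445), 5.710593223571777) (320, 216, 26, 23) [ 0.62911664 -0.07522478]
[[0.5973, -0.0302], [0.6691, -0.0367], [0.6612, -0.1205], [0.5894, -0.1134]]
top blue ((380.0, 11.0), (18.0, 30.0), 90.0) (365, 2, 31, 19) [ 1.4426109  -0.24860325]
[[1.4805, -0.1936], [1.4829, -0.3058], [1.4055, -0.3032], [1.4033, -0.1923]]
top red ((303.9083557128906, 239.61126708984375), (24.624515533447266, 3.9062986373901367), 8.5
[... 370 characters left out ...]
33.541019439697266), 63.43495178222656) (264, 326, 35, 28) [0.59696984 0.28752083]
side blue ((297.9671936035156, 246.8606719970703), (27.432331085205078, 11.67911148071289), 5.19442892074585) (284, 241, 29, 13) [ 0.62681602 -0.09152688]
side red ((305.19073486328125, 263.6958923339844), (8.22430419921875, 21.423805236816406), 23.96249008178711) (301, 255, 12, 20) [0.58583239 0.02401653]
side red ((316.31524658203125, 86.07159423828125), (81.50456237792969, 46.47106170654297), 54.782405853271484) (283, 58, 65, 61) [ 0.78186845 -1.47566523]
side red ((177.42401123046875, 58.83200454711914), (37.029293060302734, 5.903220176696777), 79.69515228271484) (172, 41, 11, 37) [ 1.67510603 -1.96207555]
```

View pics/zt0.png

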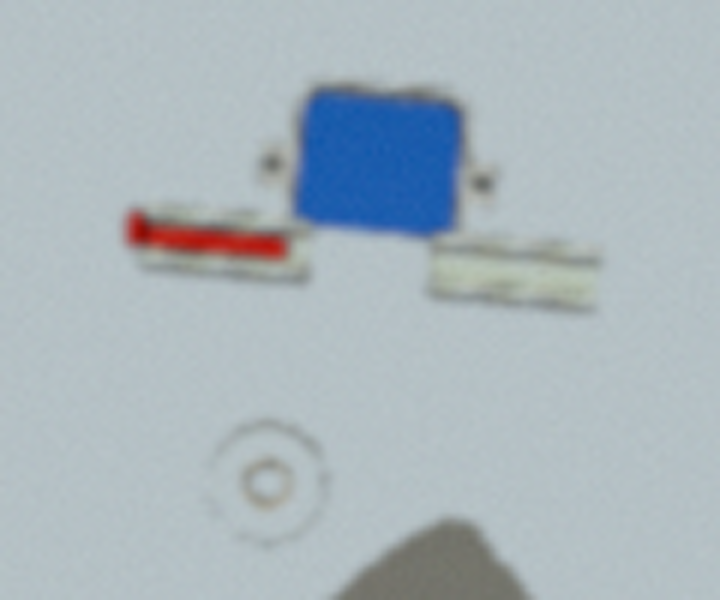

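View pics/zs0.png

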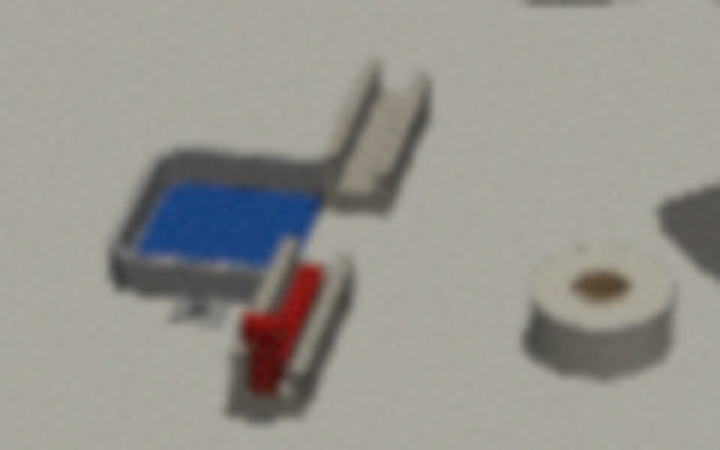

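```bash
python3 - <<'E'
from h import *
ct=viewer.capture("top"); cs=viewer.capture("side")
for c in(ct,cs): print("cam",ray(c,(0,0))[0].round(3))
def zt(u,v,z): return onz(ct,((u+.5)/6-.5+270,(v+.5)/6-.5+200),z).round(4)[:2]
def zs(u,v,z): return onz(cs,((u+.5)/6-.5+260,(v+.5)/6-.5+210),z).round(4)[:2]
print("roll top",zt(268,483,.028),zt(268,483,.014),"side",zs(600,285,.028))
for n,p in dict(Lfi=(309,278),Lfo=(140,266),Lbi=(312,222),Rfi=(432,294),Rbi=(434,240),Rbo=(600,247),Rfo=(598,307)).items(): print(n,zt(*p,.03))
for n,p in dict(Rfi=(386,188),Rbi=(335,190),Lfi=(343,258),Lbi=(290,238)).items(): print("s",n,zs(*p,.03))
for y in (0.,):
  g=cv2.cvtColor(ct["img"],cv2.COLOR_RGB2GRAY)
# enlarge tight view
a=cv2.resize(ct["img"][228:256,286:374],None,fx=9,fy=9,interpolation=cv2.INTER_CUBIC)
cv2.imwrite("pics/zt1.png",a[:,:,::-1])
a=cv2.resize(cs["img"][215:285,275:335],None,fx=8,fy=8,interpolation=cv2.INTER_CUBIC)
cv2.imwrite("pics/zs1.png",a[:,:,::-1])
E
```

```text
cam [ 0.371 -0.05   1.538]
cam [0.354 1.178 0.846]
roll top [ 0.4486 -0.0157] [ 0.4494 -0.0154] side [ 0.4486 -0.0167]
Lfi [ 0.5605 -0.0371]
Lfo [0.5665 0.0553]
Lbi [ 0.5914 -0.0385]
Rfi [ 0.5521 -0.1042]
Rbi [ 0.5819 -0.1052]
Rbo [ 0.5786 -0.196 ]
Rfo [ 0.5456 -0.1947]
s Rfi [ 0.5516 -0.0824]
s Rbi [ 0.5745 -0.0786]
s Lfi [ 0.5627 -0.0239]
s Lbi [ 0.5886 -0.0375]
```

View pics/zt1.png

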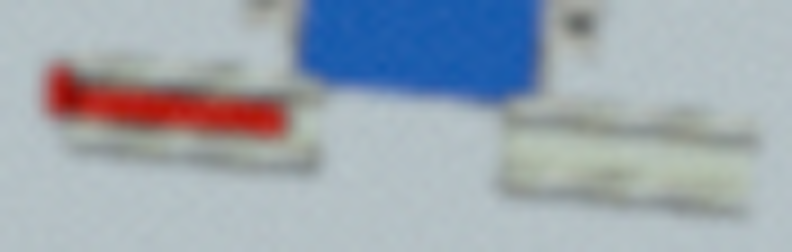

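View pics/zs1.png

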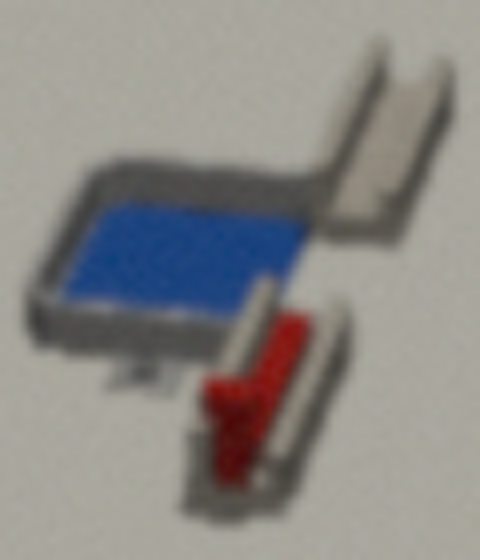

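```bash
cat >> h.py <<'E'
YAW=np.radians(-5.3); O=np.array([0.572,-0.071])
def bay(x,y,z=0): return np.array([O[0]+x*np.cos(YAW)-y*np.sin(YAW),O[1]+x*np.sin(YAW)+y*np.cos(YAW),z])
def tobay(p): 
    d=np.asarray(p)[:2]-O; return np.array([d[0]*np.cos(YAW)+d[1]*np.sin(YAW),-d[0]*np.sin(YAW)+d[1]*np.cos(YAW)])
def over(c,f,u0,u1,v0,v1,s):
    a=cv2.resize(c["img"][v0:v1,u0:u1],None,fx=s,fy=s,interpolation=cv2.INTER_CUBIC)[:,:,::-1].copy()
    def pl(P,col=(0,0,255)):
        q=[((proj(c,p)-[u0,v0]+.5)*s).astype(int).tolist() for p in P]; cv2.polylines(a,[np.array(q)],True,col,1)
    for sg in(1,-1): pl([bay(-.016,.034*sg,.03),bay(.016,.034*sg,.03),bay(.016,.126*sg,.03),bay(-.016,.126*sg,.03)])
    pl([bay(.016,.045,.02),bay(.094,.045,.02),bay(.094,-.045,.02),bay(.016,-.045,.02)],(0,160,0))
    cv2.imwrite(f,a)
E
python3 - <<'E'
from h import *
ct=viewer.capture("top"); cs=viewer.capture("side")
over(ct,"pics/o_t.png",280,380,205,260,8); over(cs,"pics/o_s.png",275,335,215,285,8)
print(tobay((.4486,-.016)), sensors.get_state()["time_s"])
E
```

```text
[-0.12795281  0.04336633] 0.4
```

View pics/o_t.png

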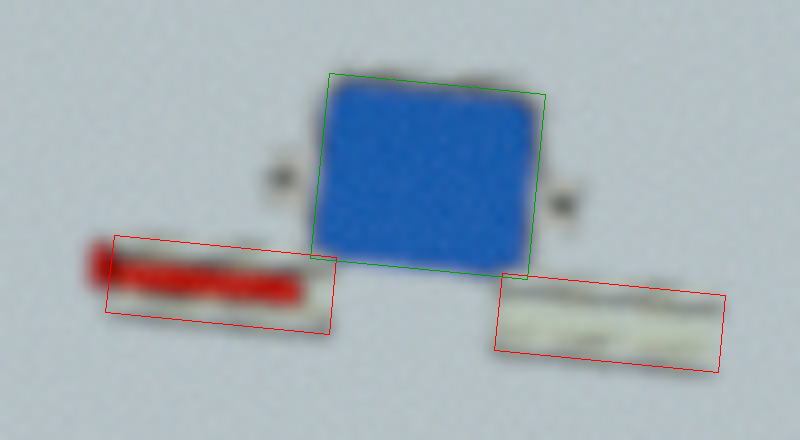

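View pics/o_s.png

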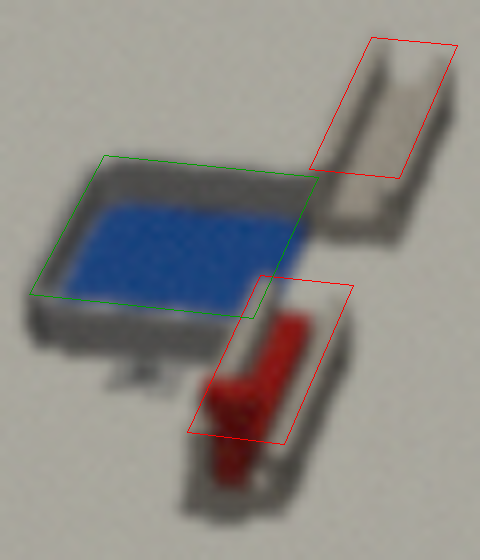

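The overlay of the measured bay pose (origin (0.572, -0.071), yaw -5.3°) fits the blocks and fence to within about 1–2 mm. The roll lies at bay (-128, +43) mm. The plan is to cradle it with half-open fingers and push it diagonally to the gap axis, then straight through.

```bash
python3 -m handwheel '[2.5,4.2,0,0,0,0.14, 5,8.4,0,0,0,0.28, 7.5,12.6,0,0,0,0.42, 10,16.8,0,0,0,0.56, 12.5,21,0,0,0,0.7, 15,25.2,0,0,0,0.84, 17.5,29.4,0,0,0,0.98, 20,33.6,0,0,0,1.12]' 197 20
```

```text
time_s: 1.2
tcp_pos: [0.4339, -0.2956, 0.2269]
eef_rot: [-180.0, -0.0, -95.3]
contact_force: [1.6, -0.1, 0.2]
gripper_width: 0.0292
```

```bash
python3 -m handwheel '[-0.2,4.5,0,0,0,0.13, -0.4,9,0,0,0,0.26, -0.6,13.5,0,0,0,0.39, -0.8,18,-2,0,0,0.52, -1,22.5,-4,0,0,0.65, -1.2,27,-6,0,0,0.725, -1.4,31,-9,0,0,0.725, -1.4,31.8,-11,0,0,0.725]'; python3 - <<'E'
from h import *
c=viewer.capture("side"); a=c["img"][150:350,240:440]; cv2.imwrite("pics/s1.png",cv2.resize(a,None,fx=3,fy=3)[:,:,::-1])
E
```

```text
time_s: 2.0
tcp_pos: [0.4195, 0.0255, 0.116]
eef_rot: [-179.9, -0.0, -53.5]
contact_force: [-0.2, -0.1, -0.0]
gripper_width: 0.02
```

View pics/s1.png

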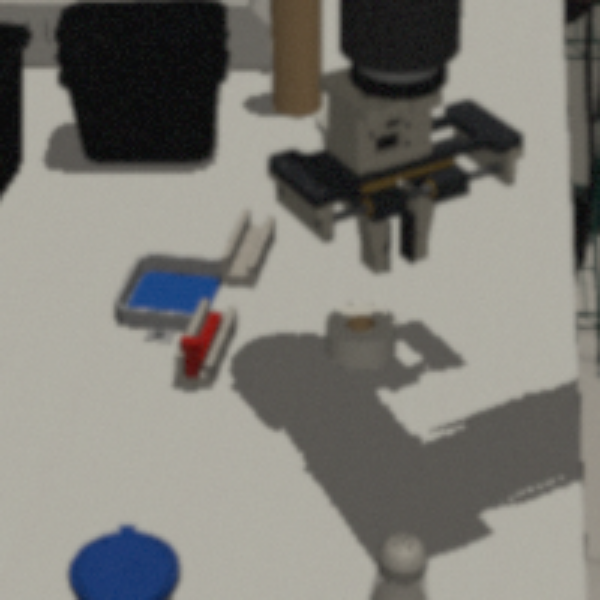

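The gripper stands above and behind the roll with its jaws spanning the push line, and its fingers clear the roll. I'll descend.

```bash
python3 -m handwheel '[0,0,-4,0,0,0, 0,0,-8,0,0,0, 0,0,-9.6,0,0,0, 0,0,-10.4,0,0,0, 0,0,-10.4,0,0,0]'; python3 - <<'E'
from h import *
c=viewer.capture("top"); over(c,"pics/t2.png",280,380,205,300,6)
E
```

```text
time_s: 2.55
tcp_pos: [0.418, 0.0241, 0.0091]
eef_rot: [179.8, 0.1, -53.6]
contact_force: [-0.4, 0.3, -0.6]
gripper_width: 0.02
```

View pics/t2.png

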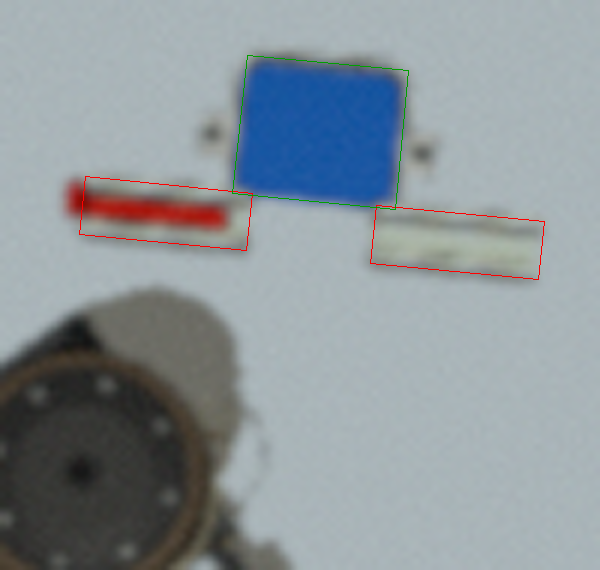

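```bash
python3 -m handwheel '[0.5,-0.7,0.2,0,0,0, 1,-1.4,0.3,0,0,0, 1.5,-2,0.3,0,0,0, 2,-2.7,0.3,0,0,0, 2.5,-3.4,0.3,0,0,0, 3,-4.1,0.3,0,0,0, 3.5,-4.8,0.3,0,0,0, 4,-5.4,0.3,0,0,0]'; python3 -m handwheel '[0,0,0,0,0,0, -1.8,2.4,0,0,0,0, -3.6,4,0,0,0,0,-3.6,4,3,0,0,0]'; python3 - <<'E'
from h import *
c=viewer.capture("top"); over(c,"pics/t3.png",280,380,205,300,6)
c=viewer.capture("side"); a=c["img"][200:300,260:390]; cv2.imwrite("pics/s3.png",cv2.resize(a,None,fx=6,fy=6,interpolation=2)[:,:,::-1])
E
```

```text
time_s: 3.4
tcp_pos: [0.4588, -0.0304, 0.0128]
eef_rot: [179.8, 0.1, -53.6]
contact_force: [-1.8, 1.5, 0.3]
gripper_width: 0.0197
time_s: 3.8
tcp_pos: [0.4184, 0.0091, 0.0402]
eef_rot: [179.4, 0.2, -53.6]
contact_force: [1.2, 1.1, 0.6]
gripper_width: 0.0201
```

View pics/t3.png

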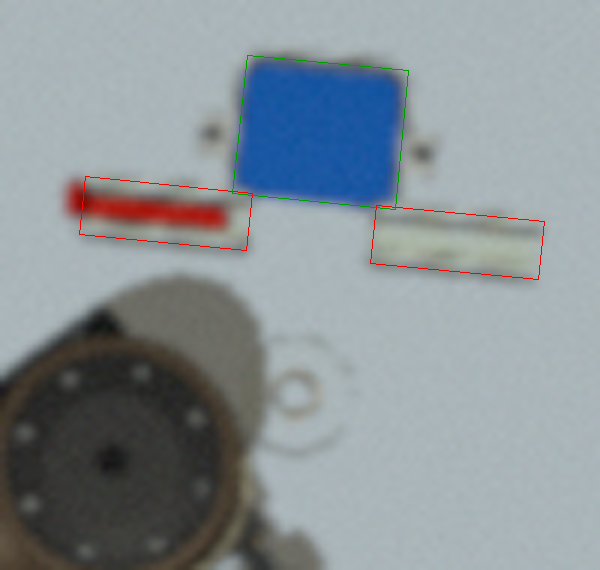

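View pics/s3.png

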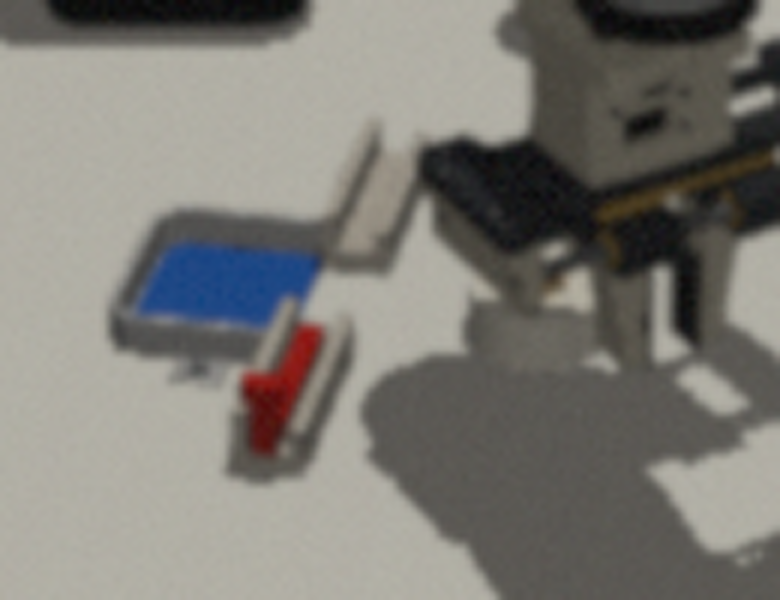

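The roll's hole is now at zoom pixel (297,394) in the top view, standing upright and flat. I'll compute its bay position and the next start pose.

```bash
python3 - <<'E'
from h import *
c=viewer.capture("top")
p=onz(c,((297+.5)/6-.5+280,(394+.5)/6-.5+205),.028); print(p,tobay(p)*1000)
s=sensors.get_state();print(s["tcp_pos"],s["time_s"])
for x in (-150,-138,-130,17): print(x,bay(x/1000,0))
E
```

```text
[ 0.48101608 -0.06374595  0.028     ] [-91.26499464  -1.18120085]
[0.42392864 0.01049925 0.04409314] 3.95
-150 [ 0.4226413  -0.05714441  0.        ]
-138 [ 0.43458999 -0.05825286  0.        ]
-130 [ 0.44255579 -0.05899182  0.        ]
17 [ 0.58892732 -0.0725703   0.        ]
```

```bash
python3 -m handwheel '[0,-1.5,2,0,0,0.14, 0,-3,2,0,0,0.28, 0.1,-4.5,2,0,0,0.42, 0.2,-6,2,0,0,0.56, 0.4,-6.8,2,0,0,0.7, 0.4,-6.8,1,0,0,0.843, 0.4,-6.8,0,0,0,0.843, 0.4,-6.8,-0.5,0,0,0.843]' 209; python3 -m handwheel '[0,0,-1,0,0,0,0,0,-2.5,0,0,0,0,0,-2.5,0,0,0,0,0,-2.5,0,0,0]'
```

```text
time_s: 4.75
tcp_pos: [0.4271, -0.0578, 0.0378]
eef_rot: [-180.0, 0.1, -5.5]
contact_force: [0.6, -0.0, -0.3]
gripper_width: 0.0161
time_s: 5.15
tcp_pos: [0.4268, -0.0578, 0.0125]
eef_rot: [180.0, 0.2, -5.6]
contact_force: [0.4, -0.6, 0.2]
gripper_width: 0.0161
```

```bash
python3 -m handwheel '[0.7,-0.06,0,0,0,0, 1.4,-0.13,0,0,0,0, 2.1,-0.19,0,0,0,0, 2.8,-0.26,0,0,0,0, 3.5,-0.32,0,0,0,0, 4.2,-0.39,0,0,0,0, 5,-0.46,0,0,0,0, 5.5,-0.51,0,0,0,0]'; python3 - <<'E'
from h import *
c=viewer.capture("top"); over(c,"pics/t4.png",280,380,205,300,6)
c=viewer.capture("side"); over(c,"pics/s4.png",260,390,200,300,6)
s=sensors.get_state(); print(s["contact_force"],tobay(s["tcp_pos"]))
E
```

```text
time_s: 5.95
tcp_pos: [0.4828, -0.063, 0.0125]
eef_rot: [180.0, 0.2, -5.6]
contact_force: [-1.3, -0.0, 0.7]
gripper_width: 0.0158
[-0.93446903  0.30843412 -0.48864439] [-0.08950031 -0.00018281]
```

View pics/t4.png

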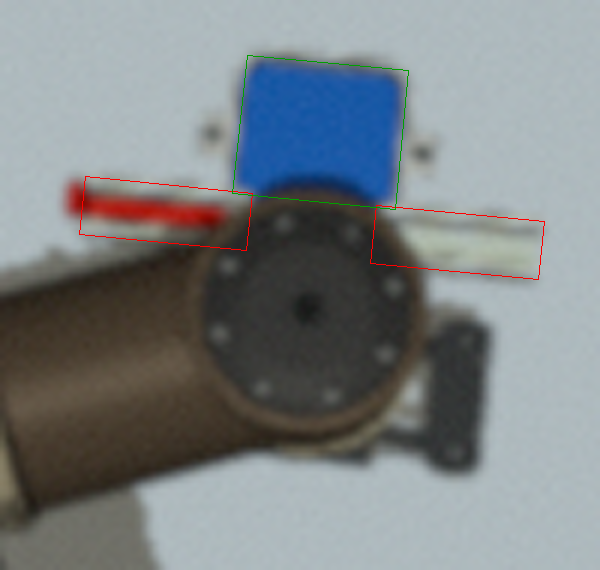

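View pics/s4.png

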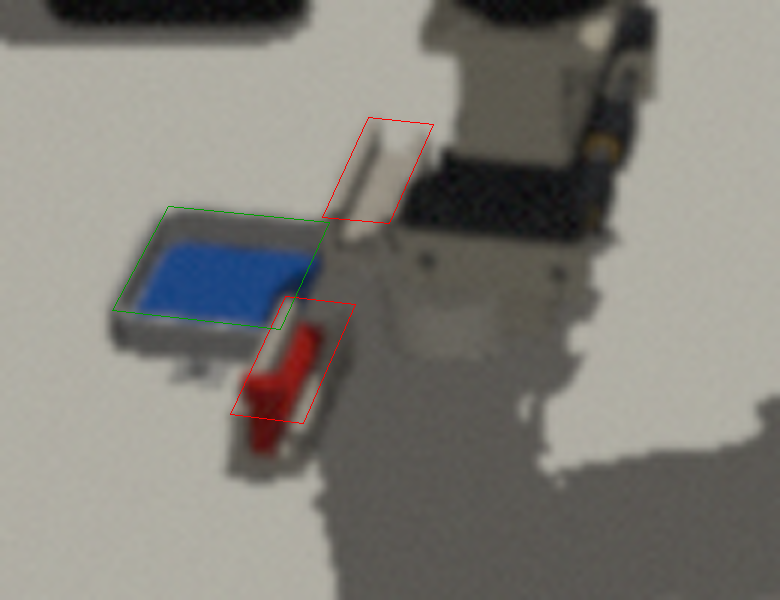

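```bash
python3 -m handwheel '[0.5,-0.05,0,0,0,0, 1,-0.09,0,0,0,0, 1.5,-0.14,0,0,0,0, 2,-0.18,0,0,0,0]';  python3 -m handwheel '[0.5,-0.05,0,0,0,0, 1,-0.09,0,0,0,0, 1.5,-0.14,0,0,0,0, 2,-0.18,0,0,0,0]'; python3 - <<'E'
from h import *
c=viewer.capture("side"); over(c,"pics/s5.png",260,390,200,300,6)
s=sensors.get_state(); print(s["contact_force"],s["moment"],tobay(s["tcp_pos"]))
E
```

```text
time_s: 6.45
tcp_pos: [0.5033, -0.0647, 0.0125]
eef_rot: [180.0, 0.2, -5.6]
contact_force: [-0.0, 0.1, -1.0]
gripper_width: 0.0157
time_s: 6.85
tcp_pos: [0.5238, -0.0665, 0.0124]
eef_rot: [180.0, 0.2, -5.6]
contact_force: [-0.7, -0.1, -0.5]
gripper_width: 0.0158
[1.48736293 0.29036209 0.47978558] [-0.12442614  0.02739707  0.00020047] [-4.75621580e-02  7.03106239e-05]
```

View pics/s5.png

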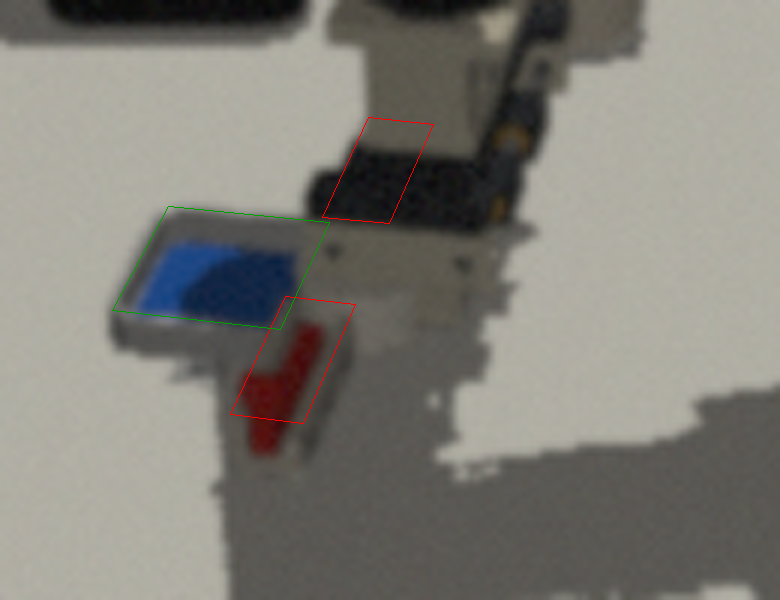

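```bash
python3 - <<'E'
from h import *
c=viewer.capture("side")
t=tobay(sensors.get_state()["tcp_pos"])
for y in(.05,.075,.097):
  for z in(.04,.06,.078,.1): print(y,z,[((proj(c,bay(t[0]+dx,y,z))-[260,200]+.5)*6).astype(int).tolist() for dx in(-.02,.02)])
E
```

```text
0.05 0.04 [[461, 317], [372, 307]]
0.05 0.06 [[461, 278], [370, 269]]
0.05 0.078 [[460, 243], [369, 234]]
0.05 0.1 [[459, 200], [368, 191]]
0.075 0.04 [[449, 349], [358, 339]]
0.075 0.06 [[448, 310], [357, 300]]
0.075 0.078 [[448, 275], [356, 265]]
0.075 0.1 [[447, 231], [354, 221]]
0.097 0.04 [[438, 378], [346, 368]]
0.097 0.06 [[437, 339], [345, 329]]
0.097 0.078 [[436, 303], [343, 293]]
0.097 0.1 [[435, 259], [341, 249]]
```

```bash
python3 -m handwheel '[0.5,-0.05,0,0,0,0, 1,-0.09,0,0,0,0, 1.5,-0.14,0,0,0,0, 2,-0.18,0,0,0,0]';  python3 -m handwheel '[0.5,-0.05,0,0,0,0, 1,-0.09,0,0,0,0, 1.5,-0.14,0,0,0,0, 2,-0.18,0,0,0,0]'; python3 - <<'E'
from h import *
c=viewer.capture("side"); over(c,"pics/s6.png",260,390,200,300,6)
s=sensors.get_state(); print(s["contact_force"],s["moment"],tobay(s["tcp_pos"]))
E
```

```text
time_s: 7.35
tcp_pos: [0.5447, -0.0684, 0.0125]
eef_rot: [180.0, 0.1, -5.6]
contact_force: [0.5, -0.5, 0.6]
gripper_width: 0.0157
time_s: 7.75
tcp_pos: [0.5651, -0.0702, 0.0124]
eef_rot: [180.0, 0.1, -5.6]
contact_force: [-1.5, -0.2, -1.5]
gripper_width: 0.0159
[ 1.10967858 -0.43053365  0.17434206] [-0.09981011 -0.01276122 -0.02420869] [-0.00605282  0.0002722 ]
```

View pics/s6.png

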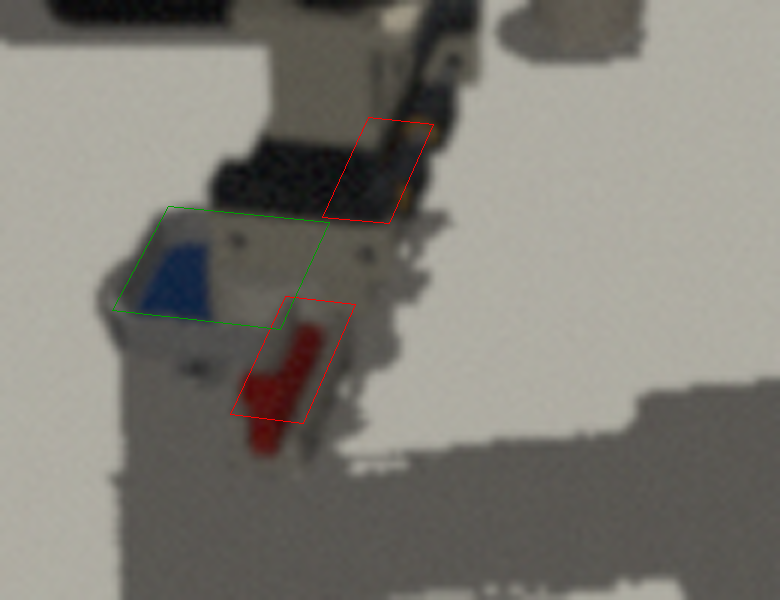

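The roll is mostly through, at centre about x = 32 mm, with forces near zero. I'll give it the last stretch and then back off.

```bash
python3 -m handwheel '[0.4,-0.04,0,0,0,0, 0.8,-0.07,0,0,0,0, 1.2,-0.11,0,0,0,0, 1.6,-0.15,0,0,0,0, 2,-0.18,0,0,0,0, 2.3,-0.21,0,0,0,0, 2.3,-0.21,0,0,0,0]';  python3 -m handwheel '[-1,0.09,0,0,0,0, -2.5,0.23,0,0,0,0, -2.5,0.23,3,0,0,0, -2.5,0.23,7,0,0,0, -6,0.5,9,0,0,0, -10,0.9,9,0,0,0]'; python3 - <<'E'
from h import *
c=viewer.capture("side"); over(c,"pics/s7.png",260,390,200,300,6)
c=viewer.capture("top"); over(c,"pics/t7.png",280,380,205,300,6)
s=sensors.get_state(); print(s["contact_force"],tobay(s["tcp_pos"]))
E
```

```text
time_s: 8.5
tcp_pos: [0.5895, -0.0723, 0.0125]
eef_rot: [180.0, 0.1, -5.6]
contact_force: [-0.1, 0.2, -0.0]
gripper_width: 0.0153
time_s: 9.1
tcp_pos: [0.4908, -0.0629, 0.1051]
eef_rot: [-179.9, -0.3, -5.6]
contact_force: [-0.6, 1.1, 0.1]
gripper_width: 0.016
[1.27997347 0.04410108 0.25424705] [-0.0881882  -0.00058987]
```

View pics/s7.png

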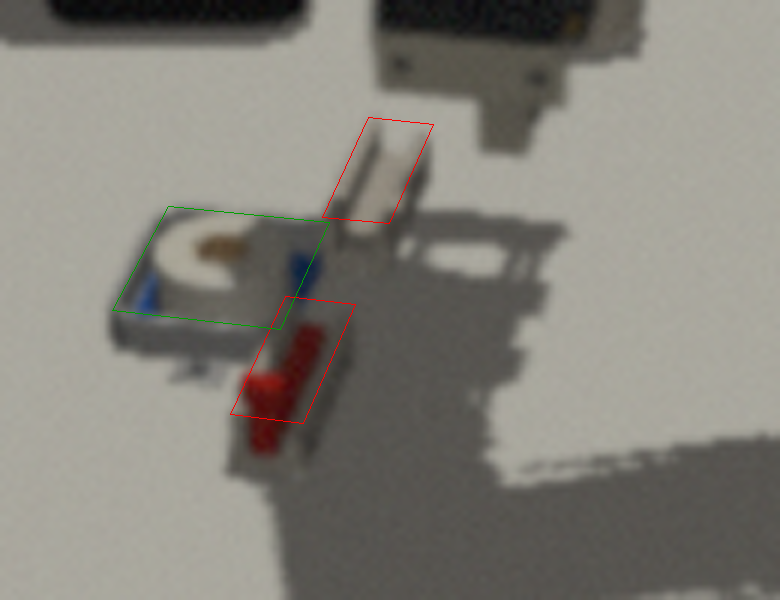

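View pics/t7.png

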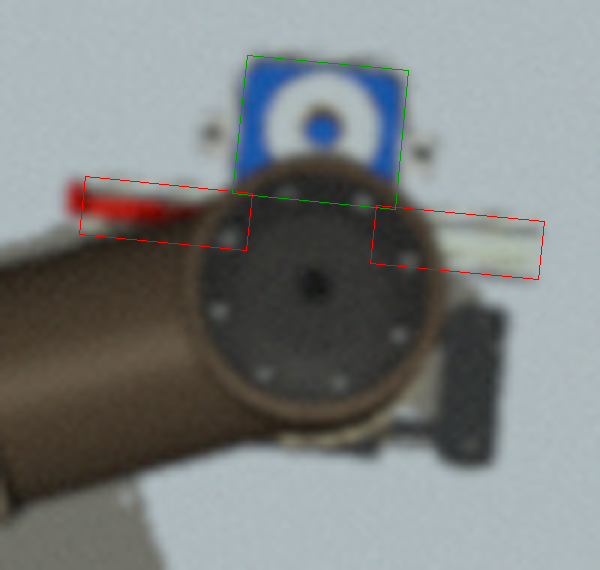

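```bash
python3 - <<'E'
from h import *
c=viewer.capture("top")
def z6(u,v,z): return tobay(onz(c,((u+.5)/6-.5+280,(v+.5)/6-.5+205),z))*1000
print("roll",z6(322,128,.028))
print("tab outer end",z6(68,200,.05),z6(68,200,.026))
t=sensors.get_state()["tcp_pos"]
for y in(.18,.065,.06): b=bay(0,y,.1); print(y,b,(b-t)*100)
E
```

```text
roll [55.72215828 -0.52643094]
tab outer end [ -0.78766614 132.22089207] [  2.46105581 134.31676564]
0.18 [0.58862671 0.10823045 0.1       ] [10.18329373 17.15360111 -0.31763401]
0.065 [ 0.57800409 -0.00627789  0.1       ] [ 9.12103198  5.70276708 -0.31763401]
0.06 [ 0.57754224 -0.01125652  0.1       ] [ 9.07484668  5.20490473 -0.31763401]
```

The roll is at bay (55.7, -0.5) mm, wholly behind the blocks. The tab's outer face is at y≈132 mm. Now I'll shut the fingers and move left of the tab.

```bash
python3 -m handwheel '[2.5,4.1,0,0,0,0, 5,8.2,0,0,0,0, 7.5,12.3,0,0,0,0, 9.5,16,0,0,0,0, 10.2,17.5,0,0,0,0, 10.2,17.5,-3,0,0,0, 10.2,17.5,-6.5,0,0,0, 10.2,17.5,-6.5,0,0,0]' 255 20; python3 - <<'E'
from h import *
c=viewer.capture("side"); over(c,"pics/s8.png",260,390,200,300,6)
s=sensors.get_state(); print(s["contact_force"],tobay(s["tcp_pos"]))
E
```

```text
time_s: 10.05
tcp_pos: [0.5853, 0.1102, 0.0336]
eef_rot: [179.8, 0.5, -5.6]
contact_force: [-1.0, 0.1, -0.6]
gripper_width: 0.0001
[0.67428788 0.02730656 0.35745746] [-0.00182133  0.18220332]
```

View pics/s8.png

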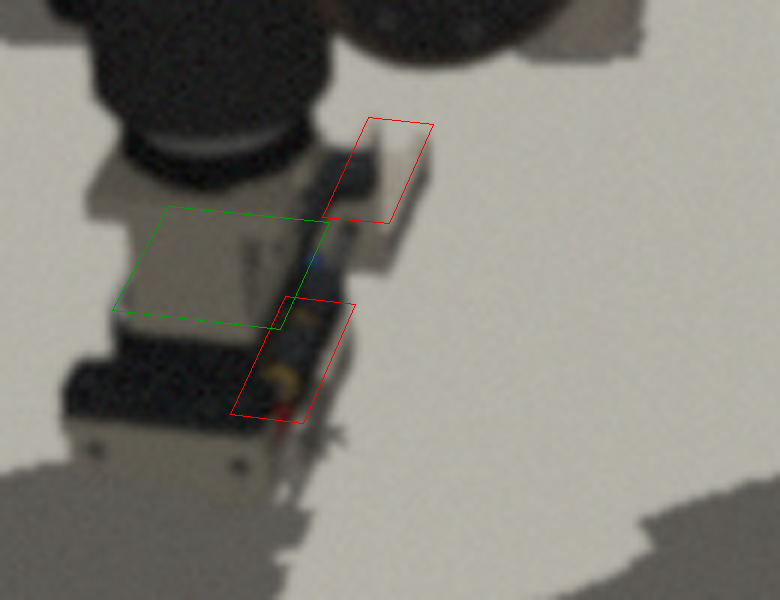

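```bash
python3 -m handwheel '[0.2,0,0.5,0,0,0, 0.1,-1,0.5,0,0,0, 0,-2,0.5,0,0,0, -0.1,-3,0.5,0,0,0, -0.2,-4,0.5,0,0,0, -0.3,-5,0.5,0,0,0, -0.4,-6,0.5,0,0,0, -0.5,-7,0.5,0,0,0]'; python3 - <<'E'
from h import *
s=sensors.get_state(); print(s["contact_force"],tobay(s["tcp_pos"]),s["tcp_pos"])
E
python3 -m handwheel '[-0.1,-0.6,0,0,0,0, -0.1,-1.2,0,0,0,0, -0.2,-1.8,0,0,0,0, -0.2,-2.4,0,0,0,0]';python3 - <<'E'
from h import *
s=sensors.get_state(); print(s["contact_force"],tobay(s["tcp_pos"]),s["tcp_pos"])
c=viewer.capture("top"); over(c,"pics/t9.png",280,380,205,300,6)
c=viewer.capture("side"); over(c,"pics/s9.png",260,390,200,300,6)
E
```

```text
time_s: 10.9
tcp_pos: [0.5823, 0.0399, 0.0414]
eef_rot: [179.9, 0.2, -5.6]
contact_force: [1.6, 2.7, 1.3]
gripper_width: 0.0002
[1.58929044 2.73895269 1.33430959] [1.94604277e-05 1.11354579e-01] [0.58230527 0.03987671 0.04143599]
time_s: 11.3
tcp_pos: [0.5799, 0.0154, 0.0412]
eef_rot: [179.9, 0.3, -5.6]
contact_force: [0.4, 1.9, 1.2]
gripper_width: 0.0007
[0.38002982 1.941415   1.17438905] [-0.0001132  0.086778 ] [0.57990302 0.01541745 0.04122703]
```

View pics/s9.png

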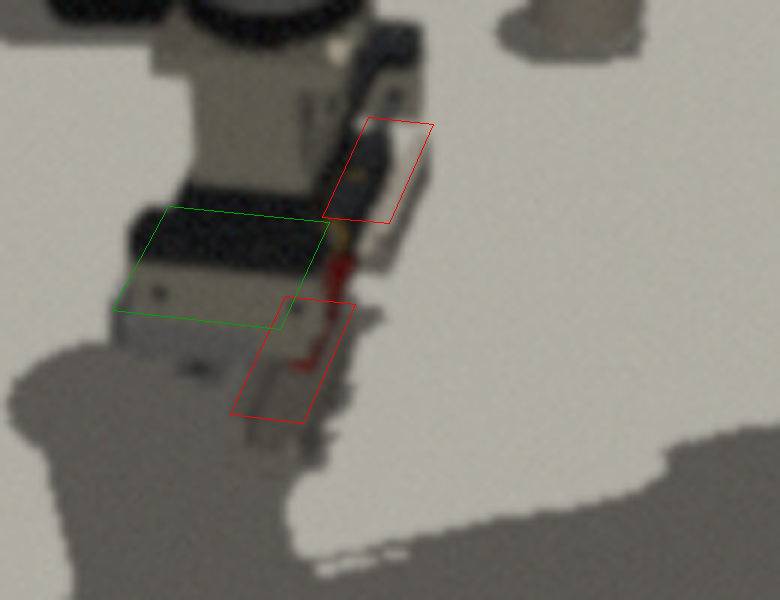

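View pics/t9.png

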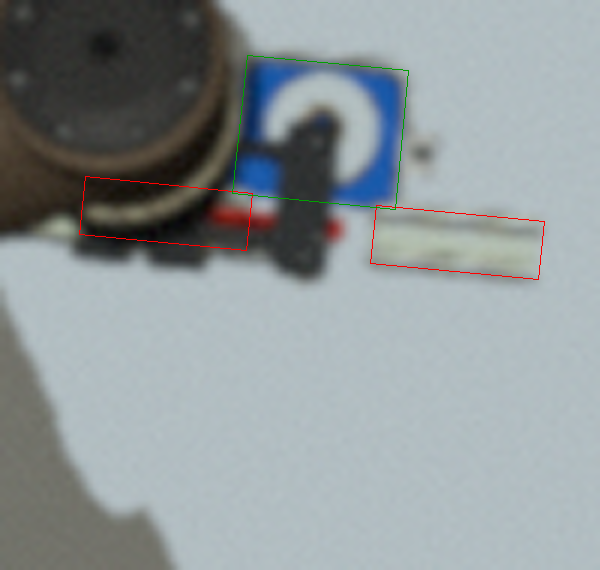

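The bar is sliding: its red tip is at (338,230) in the top view, halfway over the gap. I'll continue toward the end stop while watching the force.

```bash
python3 -m handwheel '[-0.1,-0.5,0,0,0,0, -0.1,-1,0,0,0,0, -0.15,-1.5,0,0,0,0, -0.2,-1.8,0,0,0,0]'; python3 -m handwheel '[0,-0.3,0,0,0,0, -0.05,-0.6,0,0,0,0, -0.1,-0.9,0,0,0,0]'; python3 -m handwheel '[0,-0.2,0,0,0,0, -0.05,-0.4,0,0,0,0]'; python3 - <<'E'
from h import *
s=sensors.get_state(); print(s["contact_force"],tobay(s["tcp_pos"]),s["tcp_pos"])
E
```

```text
time_s: 11.8
tcp_pos: [0.5777, -0.0034, 0.0412]
eef_rot: [179.8, 0.3, -5.6]
contact_force: [0.7, 1.6, -0.5]
gripper_width: 0.0005
time_s: 12.1
tcp_pos: [0.5774, -0.0105, 0.0413]
eef_rot: [-180.0, 0.2, -5.7]
contact_force: [-4.0, 27.0, 3.6]
gripper_width: 0.0005
time_s: 12.3
tcp_pos: [0.5775, -0.0106, 0.0415]
eef_rot: [-179.7, 0.1, -5.7]
contact_force: [-5.4, 33.7, 4.5]
gripper_width: -0.0
[-5.40696991 33.73616909  4.45296944] [-6.37477467e-05  6.06544075e-02] [ 0.57753921 -0.01059902  0.04146965]
```

It hit a hard stop at TCP bay y = 60.7 mm, reading 27–34 N. I'll back off and look.

```bash
python3 -m handwheel '[0.1,1,0,0,0,0, 0.2,2.5,0,0,0,0, 0.3,3,4,0,0,0, 0.3,3,8,0,0,0, -3,7,12,0,0,0, -7,11,14,0,0,0, -10,14,14,0,0,0,-13,16,14,0,0,0]'; python3 -m handwheel '[0,4,0,0,0,0,0,8,0,0,0,0,0,12,0,0,0,0,0,12,0,0,0,0]'; python3 - <<'E'
from h import *
s=sensors.get_state(); print(s["contact_force"],s["tcp_pos"])
c=viewer.capture("top"); over(c,"pics/t10.png",280,380,205,300,6); cv2.imwrite("pics/t10f.png",c["img"][:,:,::-1])
c=viewer.capture("side"); cv2.imwrite("pics/s10f.png",c["img"][:,:,::-1]);over(c,"pics/s10.png",260,390,200,300,6)
E
```

```text
time_s: 13.1
tcp_pos: [0.4484, 0.1498, 0.1826]
eef_rot: [-179.6, -0.0, -5.7]
contact_force: [-0.8, 1.9, 0.2]
gripper_width: 0.0002
time_s: 13.5
tcp_pos: [0.4486, 0.2738, 0.1825]
eef_rot: [-179.6, -0.1, -5.5]
contact_force: [-1.0, -1.8, -1.2]
gripper_width: 0.0006
[-0.97565149 -1.77276439 -1.17700067] [0.44857074 0.27376266 0.18250197]
```

View pics/s10.png

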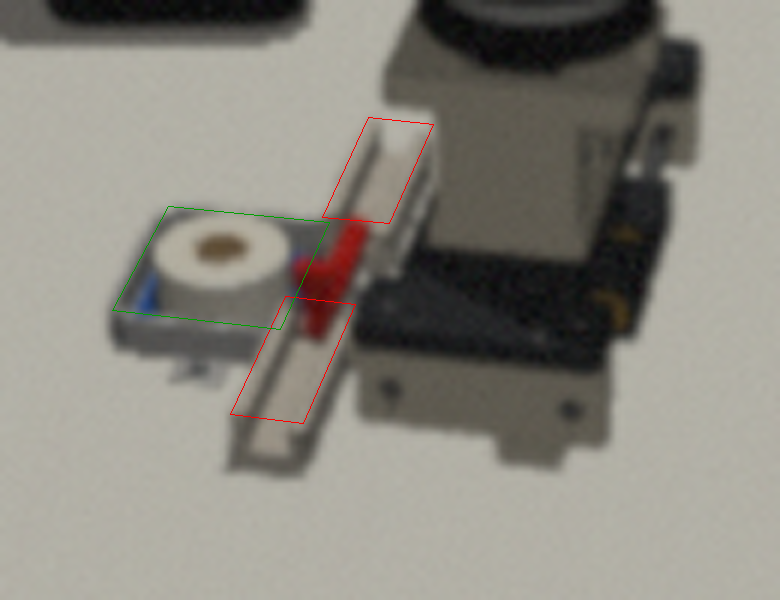

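View pics/t10f.png

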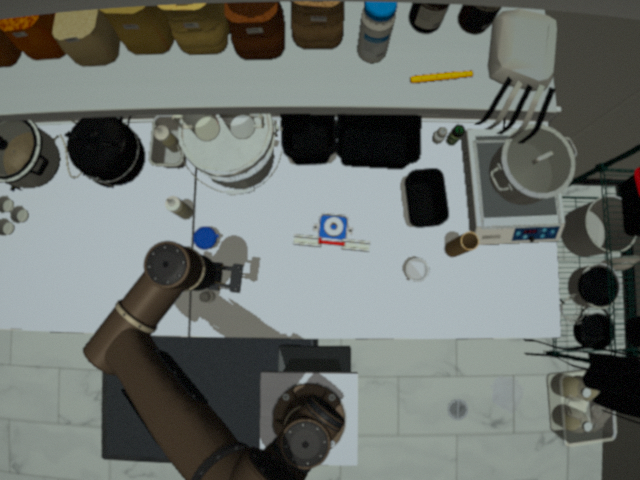

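View pics/t10.png

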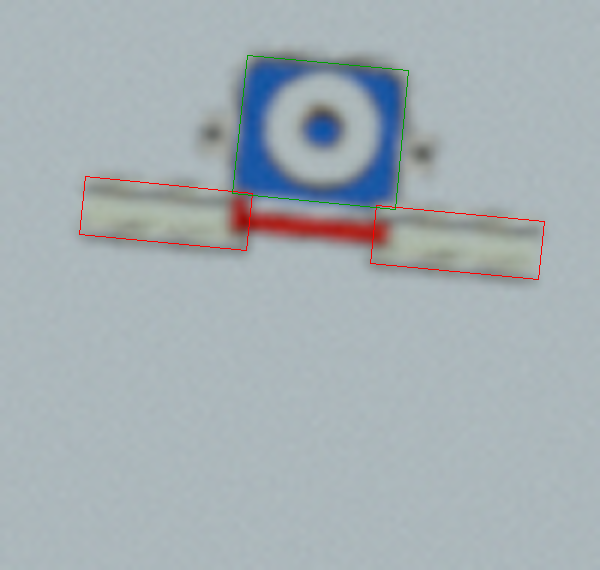

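```bash
python3 - <<'E'
from h import *
c=viewer.capture("top")
def z6(u,v,z): return tobay(onz(c,((u+.5)/6-.5+280,(v+.5)/6-.5+205),z))*1000
print("roll",z6(322,128,.028),"tab outer",z6(232,205,.05),z6(232,215,.026),"tip",z6(387,234,.026),sensors.get_state()["qd"].round(2))
E
```

```text
roll [55.72215828 -0.52643094] tab outer [ 5.25312728 43.76222184] [ 3.09330878 43.87351498] tip [  1.04856012 -41.60988316] [-1.15 -0.58 -0.43 -0.05  0.17  0.18]
```

View pics/s10f.png

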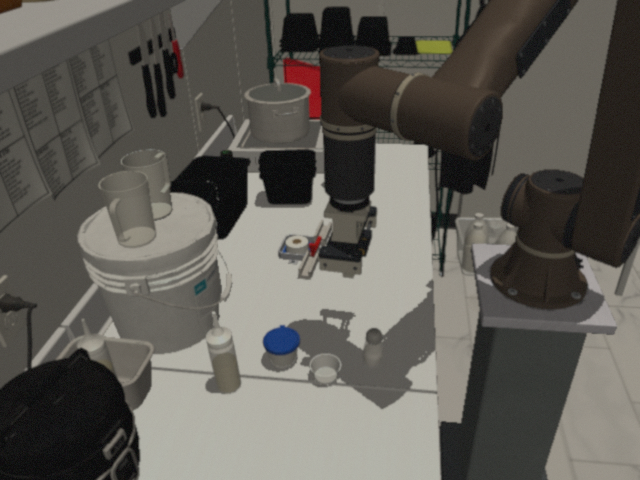

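The bystanders are where they began: blue-lidded tub (281,345), sauce cup (325,368), salt (373,345) and squeeze bottle (222,358) in the side view; clear-lidded tub (415,268) and tube (461,244) in the top view. The tab's outer face is at y≈44 mm, which puts the joint at about 0.092. Handing in.

```bash
python3 -m handwheel '[0,0,0,0,0,0,0,0,0,0,0,0]'; python3 -c "
from plant import r
print(r.close_job())"
```

```text
time_s: 13.85
tcp_pos: [0.448, 0.2687, 0.1822]
eef_rot: [-179.7, 0.0, -5.8]
contact_force: [0.3, 0.8, 0.1]
gripper_width: 0.0005
the job is handed in; nothing more can be done
None
```

The roll is wholly behind the blocks in its bay, the red keeper bar is across the gap, and the job was handed in at about 13.9 s.

- **Roll:** I pushed it with half-open fingertips, first diagonally onto the gap axis and then straight through. It ended at bay (56, -0.5) mm, against the 47 mm needed, lying flat. Forces stayed at about 2 N or less at every reading.
- **Keeper bar:** I pushed the tab with shut fingers until it hit a hard stop, where the wrist force read up to 34 N. The pictures then showed the tab's outer face at bay y ≈ 44 mm, which puts the joint at about 0.092. The bar's tip measured y ≈ -42 mm where I expected about -44; that is within the pixel and calibration error, and it sits in the right block's slot.
- **Other objects:** in the last pictures all six bystanders stood where they began. I judged this by eye and did not measure it. The gripper was clear of everything at hand-in.

No check failed.

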